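# Run a fingertip along the stud row of a transit box

## Robot

A 7-joint arm with a two-finger parallel gripper is mounted at the origin on the work surface. World frame = base frame: x ahead of the robot, y to its left, z up, the work surface at z = 0. Lengths are in m, angles in rad, forces in N, time in s.
With the tool pointing down it reaches from about 0.4 to 0.925 m from the base axis. Payload 4.1 kg.
Tool frame: the origin (TCP) lies at the very end of the fingers, on their centre line; the grasp point (between the pads) lies 19 mm behind it; z points along the fingers, y is the line along which they close (so a half turn about z gives the same grasp; the last joint's range is limited). The gripper opens to 85 mm and grips with 20 to 120 N. Pads are 22 mm wide; open, the fingers measure 114 mm over their backs; the gripper's body (76 mm by 85 mm) begins 54 mm behind the grasp point. The pads swing forward as they close: fully open they stand 13 mm farther back than shut.
Start: joints at [1.184, 0.398, 0.045, 1.537, -0.019, 1.207, -0.051], TCP at [0.185, -0.623, 0.231] pointing down, gripper open.
Joint ranges: [-2.82, 2.82], [-0.49, 2.23], [-1.37, 1.46], [0, 2.46], [-1.36, 4.5], [0.23, 2], [-2.94, 2.94]. Speed limits (rad/s): [2.57, 2.57, 3.14, 3.14, 3.14, 3.14, 3.14].

## Interface

Orientations are given as a rotation vector (axis times angle).
In Python, from cell import bot gives the robot as it stands.
- The arm moves only by the shell command python3 -m inch 'ROWS' [OPENING] [FORCE]. ROWS is JSON, a list of rows, each a list of 2 entries, a list of its own where there are three numbers: the shift along the world's x, y, z scaled (see below), then the turn, a rotation vector about the world's x, y, z scaled (see below). In form: [[[dx, dy, dz], [wx, wy, wz]], ...]. A call has 1 to 20 rows; each row shifts and turns the commanded pose from where the row before left it; what a row does not reach is not made up. The controller multiplies each number of a shift by 4 cm and each number of a turn by 4 degrees. A row lasts 1/12 s, in which the tool goes at most 41.7 mm and 7.16 degrees, less where a joint would pass 70% of its speed; a pose out of reach is approached as far as the arm can. A call with a number of a shift or a turn outside -1 to 1 is refused whole. A call with a gripper value outside its range is refused whole. OPENING is the opening, from 0 (shut) to 1 (fully open), set as the call begins (- or left out, the last holds). The fingers move at their own pace and stop on an object; FORCE is the grip in N (left out, the last holds). Time passes only in rows, so rows that do not move let the fingers close. It gives the time, the measured TCP pose, the force, the opening and the grip force at its end, in the units of the state.
- bot.state(): the state, without advancing time (a new reading comes with each control period).
- bot.camera(name): name is "scene" or "top" or "wrist"; returns the picture (480x640x3 uint8, red, green, blue); there is no depth.
- bot.calibration(name): a dict with "fovy" (degrees; the focal length in pixels is half the picture's height over the tangent of half this angle, whatever the lens; pixels are square), "cx", "cy" (the principal point, pixels), "origin" and "attitude" of the camera in the world; the wrist camera has in their place "tool_from_camera" (4x4, takes a point from camera to tool coordinates, whose origin is the TCP and whose axes are the flange's). Camera axes: x right, y down, z forward; pixel columns grow to the right and rows downward; lengths in m; the calibration is good to about 2 mm. The wrist camera is an equidistant fisheye: a pixel r from the principal point sees the ray r / f radians off the axis. A picture is of the moment at which its call begins: read the wrist's pose just before it. calibration takes no time and is no camera call.
- bot.finish_job(): hands the job in; it is judged then, once.
The state is a dict: "t": time; "joint_pos": joint angles; "joint_vel": joint speeds; "joint_efforts": joint torques, N m; "position": TCP position; "tcp_rot": TCP orientation; "wrist_force": force on the tool from outside, world axes, zero at the start; "wrist_torque": the same for the moment, N m; "finger_gap": opening from 0.0 (shut) to 1.0 (fully open); "grip_force": force on a finger pad.
Only numpy, scipy, OpenCV 4.12 (cv2) and the standard library are available. Lean on these libraries where they do the work, as an engineer would, in place of code of your own. Each camera call takes 0.05 s, during which the arm holds its last target. There are 200 camera calls.

## Task

Close the packed white box: run the fingertips along the row of four studs on the lid's seam, starting at the end with the pull knob, so that each stud is pressed down level with the lid in turn. Press gently and keep the fingertips low, within a few centimetres of the lid, from the first stud until the last is down, then move clear. Do not lift or shove the box, and leave the stamp, the label roll and the tray where they are.

Things in the scene. Friction and masses are not known exactly. Their poses are not given: they have to be found in the camera images.
- box: White rigid plastic transit box, 298 x 178 mm at the lid and 60 mm high (lid top 60 mm above the table), about 2.6 kg, standing loose on the table. Origin: centre of its underside; z up. The row of four grey press studs lies on the lid's seam along the box's x axis (y = 0), at x = -65, -15, +35 and +85 mm (50 mm apart). A 30 mm high, 22 mm wide grey pull knob stands on the seam at x = -120 mm. The box may point in any direction.
- knob (a point): Top centre of the pull knob, 30 mm above the lid, 55 mm from the nearest stud. It marks the end where the row begins.
- stud1_top (a point): Top of the stud nearest the knob: a shallow round grey dome 34 mm across, in a flat dark collar 40 mm across, that stands 6 mm proud of the lid when up. The point sinks with the stud and is level with the lid when it is fully down.
- stud1 (a joint): How far the stud nearest the knob is pressed down, in m: 0 to 0.0005 at the start, 0.006 fully down (level with the lid). It needs about 2 N and stays where it is left; no spring. Its sloping sides let a low fingertip ride over it and push it in.
- stud2_top (a point): Top of the second stud from the knob: a shallow round grey dome 34 mm across, in a flat dark collar 40 mm across, that stands 6 mm proud of the lid when up. The point sinks with the stud and is level with the lid when it is fully down.
- stud2 (a joint): How far the second stud from the knob is pressed down, in m: 0 to 0.0005 at the start, 0.006 fully down (level with the lid). It needs about 2 N and stays where it is left; no spring. Its sloping sides let a low fingertip ride over it and push it in.
- stud3_top (a point): Top of the third stud from the knob: a shallow round grey dome 34 mm across, in a flat dark collar 40 mm across, that stands 6 mm proud of the lid when up. The point sinks with the stud and is level with the lid when it is fully down.
- stud3 (a joint): How far the third stud from the knob is pressed down, in m: 0 to 0.0005 at the start, 0.006 fully down (level with the lid). It needs about 2 N and stays where it is left; no spring. Its sloping sides let a low fingertip ride over it and push it in.
- stud4_top (a point): Top of the stud farthest from the knob: a shallow round grey dome 34 mm across, in a flat dark collar 40 mm across, that stands 6 mm proud of the lid when up. The point sinks with the stud and is level with the lid when it is fully down.
- stud4 (a joint): How far the stud farthest from the knob is pressed down, in m: 0 to 0.0005 at the start, 0.006 fully down (level with the lid). It needs about 2 N and stays where it is left; no spring. Its sloping sides let a low fingertip ride over it and push it in.
- stamp: Hand stamp, 38 x 26 mm foot, 70 mm high with a knob top, standing upright beside the box. Origin under its foot. Leave alone.
- label_roll: Roll of labels, 72 mm across and 38 mm high, standing on its flat side beside the box. Origin under its centre. Leave alone.
- tray: Clear plastic tray of chocolates, 160 x 85 mm, 32 mm high, beside the box. Origin under its centre. Leave alone.

How it is judged:
By the outcome, as a careful person would: the job done as asked, in the order asked, and still so for the second after the job is handed in, with the robot touching nothing.
It also fails if it takes over 40 s, if anything falls off the work surface, if the arm or the gripper's body presses on something with over 40 N, if the wrist force passes 120 N, or if a joint passes its speed limit or range.

## Working session

There is one attempt and no reset: what is moved stays moved. The work goes in short steps, Python scripts to look and compute and a shell command to move; the robot and the scene stay as the last step left them, time stands still between calls to the robot, and variables do not carry over. Pictures are saved under pics/ and viewed, at most 10 in all, crops included, and the job is handed in when it is done.

```bash
mkdir -p pics
python3 - <<'E'
from cell import bot
import cv2
for n in("top","scene"):
    cv2.imwrite(f"pics/{n}0.png",bot.camera(n)[:,:,::-1]); print(n,bot.calibration(n))
s=bot.state();print(s["t"],s["position"],s["tcp_rot"],s["finger_gap"],s["wrist_force"])
E
```

```text
top {'fovy': 47.88011506603774, 'cx': 321.7117886299787, 'cy': 246.01927057480808, 'origin': array([0.47860209, 0.02840385, 1.01521391]), 'attitude': array([-2.17131566,  2.16673258, -0.11104581])}
scene {'fovy': 51.24201975449643, 'cx': 319.24090804417176, 'cy': 242.0400122301442, 'origin': array([ 1.07652556, -0.38753584,  0.60199779]), 'attitude': array([-2.07820024, -0.95759706,  0.47837675])}
0.1 [ 0.18436366 -0.62268673  0.23035413] [-3.10733001e+00 -4.50457786e-01  6.08738681e-04] 1.0006733954845561 [ 0.27566756 -0.07861195  0.47038413]
```

View pics/top0.png

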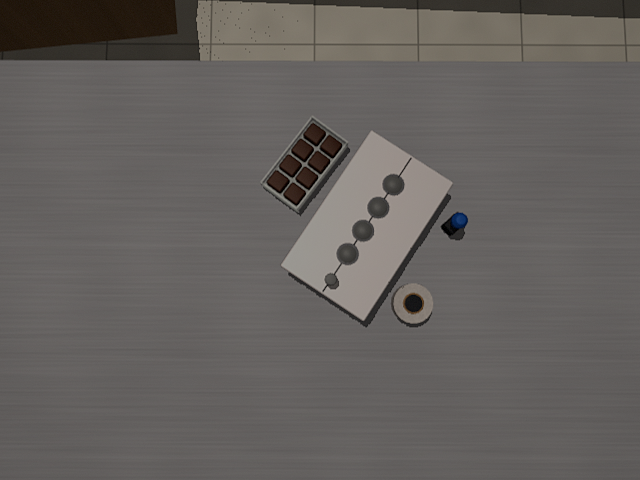

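View pics/scene0.png

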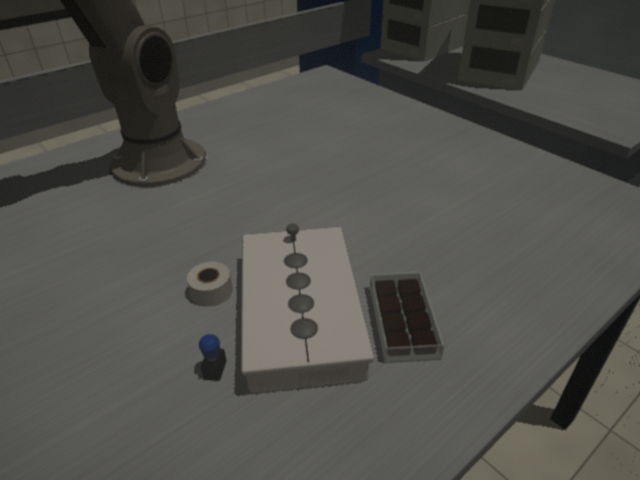

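The top view shows the knob at about (331,281), studs 1–4 at about (347,254), (363,230), (378,207) and (393,184), the stamp at (455,222), the roll at (413,303) and the tray at top left. In the scene view the studs are at about (296,260), (299,281), (301,303) and (304,328). I'll enlarge the top view to read these more precisely.

```bash
cat > h.py <<'E'
import numpy as np
from scipy.spatial.transform import Rotation as R
from cell import bot
def onplane(n,px,z):
    c=bot.calibration(n);f=240/np.tan(np.radians(c["fovy"]/2))
    px=np.atleast_2d(px).astype(float)
    d=np.c_[(px-[c["cx"],c["cy"]])/f,np.ones(len(px))]
    d=R.from_rotvec(c["attitude"]).apply(d) ; o=c["origin"]
    return o+d*((z-o[2])/d[:,2])[:,None]
E
python3 - <<'E'
from h import *
import cv2
im=cv2.imread("pics/top0.png")[120:330,270:470]
cv2.imwrite("pics/crop.png",cv2.convertScaleAbs(cv2.resize(im[5:,:],None,fx=2.9,fy=2.9,interpolation=cv2.INTER_CUBIC),alpha=1.4))
st=[(347.5,254),(363,230.5),(378,207.5),(393.5,184.5)]
print(onplane("top",st,.066)); print(onplane("scene",[(296,260),(298.5,281),(301,303),(304,328)],.064))
print(onplane("top",[(372,131),(452,184),(366,322),(282,266)],.06)); print(onplane("top",[(331,281)],.09))
E
```

```text
[[ 0.56186767 -0.01711312  0.066     ]
 [ 0.60368542 -0.04467002  0.066     ]
 [ 0.64497697 -0.0715779   0.066     ]
 [ 0.68663549 -0.09961673  0.066     ]]
[[ 0.56681229 -0.01700066  0.064     ]
 [ 0.60939228 -0.04536285  0.064     ]
 [ 0.64969803 -0.07242289  0.064     ]
 [ 0.69119435 -0.10001191  0.064     ]]
[[ 0.78668506 -0.06251229  0.06      ]
 [ 0.68909132 -0.20559713  0.06      ]
 [ 0.44294282 -0.0494663   0.06      ]
 [ 0.54083395  0.09856619  0.06      ]]
[[0.51338224 0.01236774 0.09      ]]
```

View pics/crop.png

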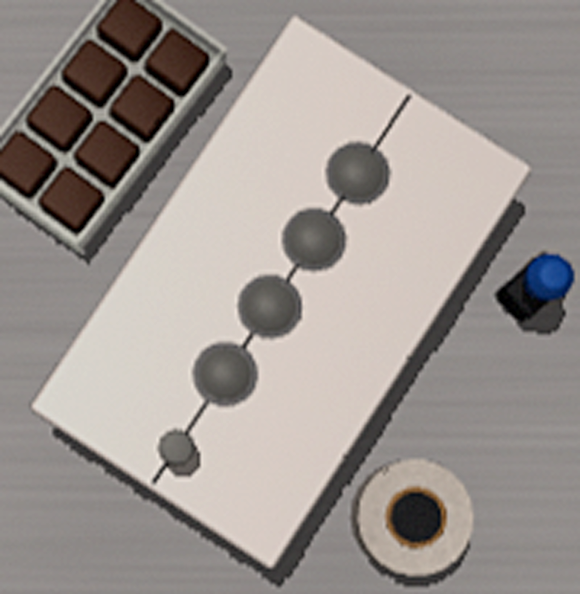

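The two cameras agree: the row starts near (0.563,-0.017), runs along (0.834,-0.5515), and the spacing comes out at 50 mm. Next I'll move above stud 1 with the fingers closing.

```bash
python3 -m inch '[[[0.25,0.4,0],[0,0,0]],[[0.5,0.8,-0.1],[0,0,0]],[[0.5,0.8,-0.1],[0,0,0]],[[0.5,0.8,-0.1],[0,0,0]],[[0.5,0.8,-0.1],[0,0,0]],[[0.5,0.8,-0.1],[0,0,0]],[[0.5,0.8,-0.1],[0,0,0]],[[0.5,0.8,-0.1],[0,0,0]],[[0.5,0.8,-0.1],[0,0,0]],[[0.5,0.8,-0.1],[0,0,0]],[[0.5,0.8,-0.1],[0,0,0]],[[0.5,0.8,-0.1],[0,0,0]],[[0.5,0.8,-0.1],[0,0,0]],[[0.5,0.8,-0.1],[0,0,0]],[[0.5,0.8,-0.1],[0,0,0]],[[0.5,0.8,-0.1],[0,0,0]],[[0.5,0.8,-0.1],[0,0,0]],[[0.5,0.8,-0.1],[0,0,0]],[[0.4,0.6,-0.1],[0,0,0]],[[0,0,0],[0,0,0]]]' 0 20
```

```text
t: 1.77
position: [0.5528, -0.0313, 0.1587]
tcp_rot: [-3.102, -0.465, -0.003]
wrist_force: [0.6, 0.6, 0.0]
finger_gap: 0.001
grip_force: 0.0
```

```bash
python3 -m inch '[[[0.13,0.18,-0.4],[0,0,0]],[[0.12,0.18,-0.5],[0,0,0]],[[0,0,-0.4],[0,0,0]],[[0,0,-0.3],[0,0,0]],[[0,0,-0.15],[0,0,0]],[[0,0,0],[0,0,0]],[[0,0,0],[0,0,0]]]'
python3 - <<'E'
from cell import bot
import cv2,numpy as np
im=[cv2.convertScaleAbs(np.ascontiguousarray(bot.camera(n)[:,:,::-1]),alpha=1.6) for n in("scene","wrist")]
a=cv2.resize(im[0][180:400,200:400],(400,440)); b=cv2.resize(im[1],(400,300)); b=cv2.copyMakeBorder(b,0,140,0,0,0)
cv2.imwrite("pics/a.png",np.hstack([a,b])); print(bot.state()["wrist_force"],bot.state()["position"])
E
```

```text
t: 2.35
position: [0.5605, -0.0255, 0.0895]
tcp_rot: [3.109, 0.449, -0.0]
wrist_force: [0.8, 0.5, -0.4]
finger_gap: 0.005
grip_force: 0.0
[-0.19224301  0.32193683 -0.63543153] [ 0.56130258 -0.02527639  0.09036446]
```

View pics/a.png

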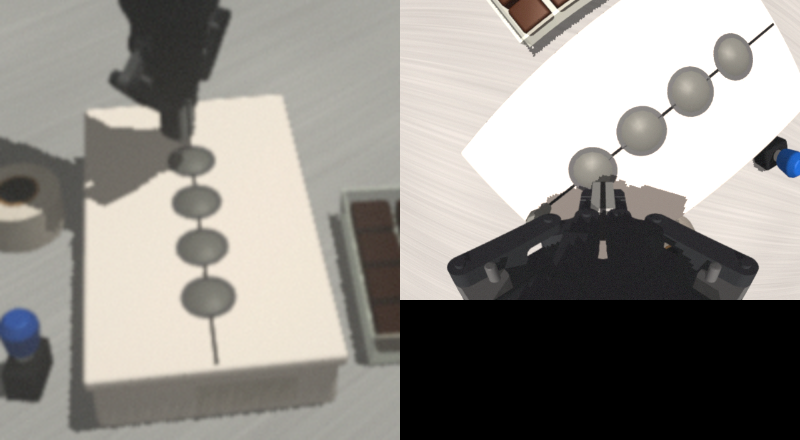

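The fingertips are just short of stud 1, offset about 8 mm toward −y. Everything else is untouched. I'll correct the offset and go down slowly.

```bash
python3 -m inch '[[[0.04,0.2,-0.2],[0,0,0]],[[0,0,-0.2],[0,0,0]],[[0,0,-0.05],[0,0,0]],[[0,0,0],[0,0,0]],[[0,0,0],[0,0,0]]]'; python3 -m inch '[[[0,0,0],[0,0,0]]]'
```

```text
t: 2.87
position: [0.5619, -0.0169, 0.071]
tcp_rot: [3.109, 0.451, -0.001]
wrist_force: [-0.0, 0.1, -0.4]
finger_gap: -0.002
grip_force: 0.0
t: 2.95
position: [0.5622, -0.017, 0.0714]
tcp_rot: [3.109, 0.45, 0.0]
wrist_force: [-0.2, -0.3, 0.3]
finger_gap: -0.003
grip_force: 0.0
```

```bash
python3 -m inch '[[[0.02,0,-0.05],[0,0,0]],[[0,0,-0.05],[0,0,0]],[[0,0,-0.05],[0,0,0]],[[0,0,0],[0,0,0]]]'; python3 -m inch '[[[0,0,-0.04],[0,0,0]],[[0,0,-0.04],[0,0,0]],[[0,0,0],[0,0,0]]]';python3 -m inch '[[[0,0,-0.04],[0,0,0]],[[0,0,0],[0,0,0]]]'
```

```text
t: 3.28
position: [0.5631, -0.017, 0.0652]
tcp_rot: [3.109, 0.45, 0.0]
wrist_force: [0.1, -0.3, 1.1]
finger_gap: 0.002
grip_force: 0.1
t: 3.53
position: [0.5631, -0.017, 0.0621]
tcp_rot: [3.109, 0.451, 0.0]
wrist_force: [0.0, -0.9, 1.6]
finger_gap: -0.003
grip_force: 0.5
t: 3.7
position: [0.5631, -0.0169, 0.0605]
tcp_rot: [3.109, 0.451, 0.0]
wrist_force: [0.3, -0.0, 0.8]
finger_gap: 0.001
grip_force: 0.6
```

```bash
for i in 1 2; do python3 -m inch '[[[0,0,-0.02],[0,0,0]],[[0,0,0],[0,0,0]]]'|egrep "pos|wrist"; done
```

```text
position: [0.5631, -0.0169, 0.0601]
wrist_force: [-0.3, 0.6, 4.9]
position: [0.5631, -0.017, 0.0601]
wrist_force: [-2.1, -0.5, 10.5]
```

Stud 1 bottomed at z = 0.060 with about 10 N. I'll ease off a little and slide to stud 2.

```bash
python3 -m inch '[[[0,0,0.018],[0,0,0]],[[0.104,-0.069,0],[0,0,0]],[[0.104,-0.069,0],[0,0,0]],[[0.104,-0.069,0],[0,0,0]],[[0.104,-0.069,0],[0,0,0]],[[0.104,-0.069,0],[0,0,0]]]'|egrep "pos|wrist";python3 -m inch '[[[0.104,-0.069,0],[0,0,0]],[[0.104,-0.069,0],[0,0,0]],[[0.104,-0.069,0],[0,0,0]],[[0.104,-0.069,0],[0,0,0]],[[0.104,-0.069,0],[0,0,0]],[[0,0,0],[0,0,0]]]'|egrep "pos|wrist"
```

```text
position: [0.582, -0.0278, 0.0601]
wrist_force: [-6.3, 4.5, 10.7]
position: [0.6046, -0.0426, 0.0602]
wrist_force: [-2.7, 2.4, 6.7]
```

```bash
python3 -m inch '[[[0.088,-0.062,0.008],[0,0,0]],[[0.088,-0.062,0],[0,0,0]],[[0.088,-0.062,0],[0,0,0]],[[0.088,-0.062,0],[0,0,0]],[[0.088,-0.062,0],[0,0,0]],[[0.088,-0.062,0],[0,0,0]]]'|egrep "pos|wrist";python3 -m inch '[[[0.088,-0.062,0],[0,0,0]],[[0.088,-0.062,0],[0,0,0]],[[0.088,-0.062,0],[0,0,0]],[[0.088,-0.062,0],[0,0,0]],[[0.088,-0.062,0],[0,0,0]],[[0.088,-0.062,0],[0,0,0]],[[0,0,0],[0,0,0]]]'|egrep "pos|wrist"
```

```text
position: [0.6246, -0.0572, 0.0601]
wrist_force: [-5.1, 3.1, 6.9]
position: [0.6469, -0.073, 0.0601]
wrist_force: [-1.5, 1.3, 5.4]
```

Run:
```python
from cell import bot
import cv2,numpy as np
im=[np.ascontiguousarray(bot.camera(n)[:,:,::-1]) for n in("scene","top","wrist")]
cv2.imwrite("pics/top1.png",im[1])
a=cv2.convertScaleAbs(cv2.resize(im[0][200:400,180:380],(400,400)),alpha=1.6); b=cv2.resize(im[2],(400,300)); b=cv2.copyMakeBorder(b,0,100,0,0,0)
cv2.imwrite("pics/b.png",np.hstack([a,b])); print(bot.state()["t"])
```

```text
6.2667
```

View pics/b.png

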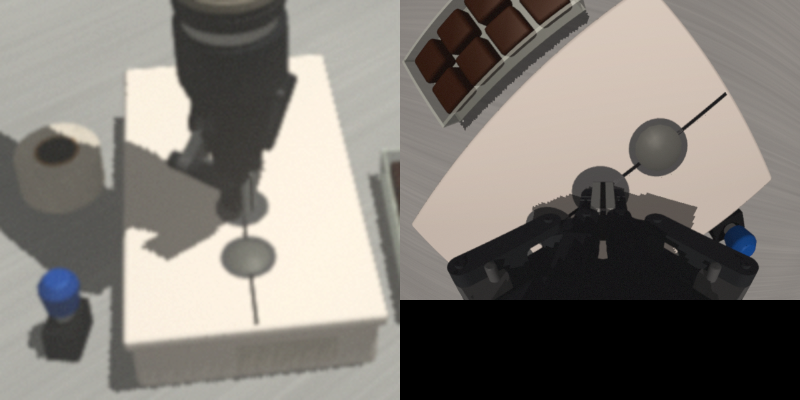

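The fingers sit on stud 3, and stud 4 is straight ahead on the seam with the box undisturbed. On to stud 4.

```bash
python3 -m inch '[[[0.088,-0.057,0],[0,0,0]],[[0.088,-0.057,0],[0,0,0]],[[0.088,-0.057,0],[0,0,0]],[[0.088,-0.057,0],[0,0,0]],[[0.088,-0.057,0],[0,0,0]],[[0.088,-0.057,0],[0,0,0]]]'|egrep "pos|wrist";python3 -m inch '[[[0.088,-0.057,0],[0,0,0]],[[0.088,-0.057,0],[0,0,0]],[[0.088,-0.057,0],[0,0,0]],[[0.088,-0.057,0],[0,0,0]],[[0.088,-0.057,0],[0,0,0]],[[0.088,-0.057,0],[0,0,0]],[[0,0,0],[0,0,0]]]'|egrep "pos|wrist"
```

```text
position: [0.6667, -0.0863, 0.0601]
wrist_force: [-5.7, 3.0, 7.7]
position: [0.6891, -0.1009, 0.0602]
wrist_force: [-1.4, 2.6, 5.7]
```

```bash
python3 -m inch '[[[0,0,0.1],[0,0,0]],[[0,0,0.3],[0,0,0]],[[0,0,0.6],[0,0,0]],[[0,0,0.9],[0,0,0]],[[0,0,0.9],[0,0,0]],[[-0.3,-0.6,0.6],[0,0,0]],[[-0.5,-0.8,0.2],[0,0,0]],[[-0.5,-0.8,0],[0,0,0]],[[-0.5,-0.8,0],[0,0,0]],[[-0.5,-0.8,0],[0,0,0]],[[-0.5,-0.8,0],[0,0,0]],[[-0.5,-0.8,0],[0,0,0]],[[-0.5,-0.8,0],[0,0,0]],[[-0.5,-0.8,0],[0,0,0]],[[-0.3,-0.4,0],[0,0,0]],[[0,0,0],[0,0,0]],[[0,0,0],[0,0,0]]]'
python3 - <<'E'
from cell import bot
import cv2,numpy as np
g=lambda n:np.ascontiguousarray(bot.camera(n)[:,:,::-1])
a=cv2.convertScaleAbs(g("scene")[190:400,170:460],alpha=1.5); b=g("top")[110:320,250:480]; c=cv2.imread("pics/top0.png")[110:320,250:480]
d=cv2.absdiff(b,c)
cv2.imwrite("pics/c.png",np.vstack([np.hstack([cv2.resize(a,(387,280)),cv2.resize(b,(307,280))]),np.hstack([cv2.resize(c,(387,280)),cv2.resize(d*3,(307,280))])]))
E
```

```text
t: 8.77
position: [0.5035, -0.3997, 0.2043]
tcp_rot: [3.109, 0.444, -0.0]
wrist_force: [0.1, 1.1, 0.1]
finger_gap: 0.0
grip_force: 0.0
```

View pics/c.png

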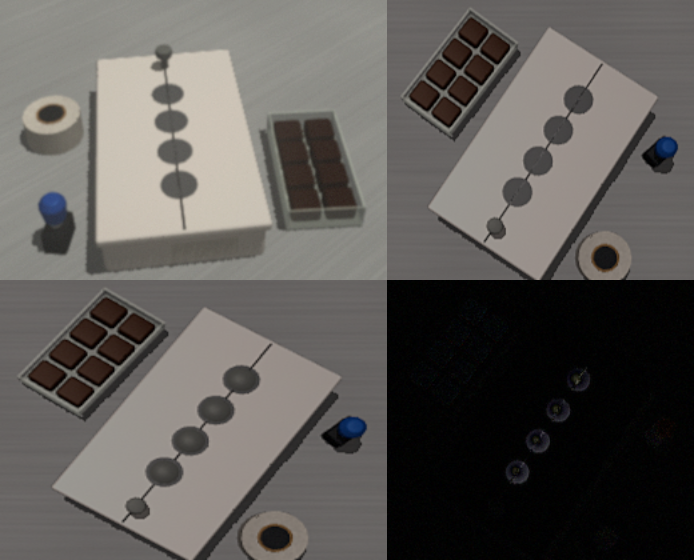

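All four studs are flat. The before/after difference image shows change only at the studs, so nothing else moved.

```bash
python3 -c "
from cell import bot
print(bot.finish_job())"
```

```text
the job is handed in; nothing more can be done
None
```

The box is closed and the job is handed in: all four studs were pressed down in order from the knob end, and the camera check afterwards showed them flat, with the box, stamp, label roll and tray unmoved and the arm clear.

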